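# Pump down the pickling box and click its valve cap shut

### The job

The cabbage in the clear pickling box is ready for the fridge: give the pump lever on its lid a last full stroke, paddle down to the stop, and let it spring right back up; then fetch the blue valve cap and press it onto the white stud in the lid's red valve seat until it clicks. Keep pressing firmly after the click so the cap's rim sits flat on the red seat, and finish like that, with the gripper still holding the cap pressed down. Leave everything else on the counter where it is.

Things in the scene. Friction and masses are not known exactly. Their poses are not given: they have to be found in the camera images.
- pickle_box: Clear rectangular vacuum box of cut cabbage with white lid, 168 mm (x) by 258 mm (y), 278 mm over its side clips; stands fast, does not slide. Origin: centre of its underside; z up; its -x side faces the robot. Lid top 128 mm above the origin. The pump with its lever is on the lid's left half (+y), the valve on the right (-y). Position and yaw vary.
- pump_lever (a joint): Angle of the blue-grey pump lever, rad: 0 at rest (raised 0.45 rad, sloping up from its hinge towards the robot), grows as the paddle is pushed down, 0.45 at its stop (lever level). A spring returns it to 0 when let go; pushing the paddle down takes about 4 N at first, 8 N at the stop.
- paddle (a point): Centre of the upper face of the lever's paddle (42 mm along the lever, 44 mm wide, 8 mm thick, black ribs), 115 mm from the hinge. At rest 216 mm above the counter; it moves down about 50 mm and 11 mm forward (box -x) on the way to the stop. Lever axes: x points along it to the hinge, z out of the paddle's face.
- lever_hinge (a point): Centre of the lever's hinge axis, 34 mm above the lid's top at the rear of the lid; the axis lies along the box's y.
- valve_seat: Red ring seat of the valve, 40 mm across, fixed on the lid. Origin: centre of its upper face, 138 mm above the counter, on the valve's axis (box frame x -15, y -75 mm); z up. From it rises the white stud, 20 mm tall, 16 mm thick, rounded tip, with four sprung barbs 8.5 mm above the seat that stand out to 26 mm across.
- valve_cap: Blue round snap cap (about 25 g), loose, standing mouth down on the counter on one of three spots. Origin: centre of its lower rim; z up. Skirt 35 mm across, 26 mm high; on it a ribbed round knob 20 mm across, 16 mm high (42 mm in all). Hollow, 22 mm deep, with a bead of 22 mm bore just inside its mouth that must be forced over the stud's barbs.
- cap_knob (a point): Centre of the top of the cap's knob, 42 mm above its rim: where to push. Over the stud, the bead meets the barbs with the rim about 10 mm above the seat; pushing on takes up to 11 to 18 N and gives way (the click) with the rim 4 to 6 mm above the seat; the barbs then draw the cap down (the push falls away, even turns to a pull) until it lands on the seat and the push builds up again.
- garlic: Garlic bulb, 54 mm across, 48 mm high, loose, origin under its centre. Bystander; swaps places with the cap and the salt pot.
- salt_pot: White salt pot with a wooden lid, 48 mm across, 53 mm high, loose, origin under its centre. Bystander. (A fixed colander of cabbage, 280 mm across and 140 mm high, stands farther out at the back right, and a flat red chopping board lies at the left.)
- soy_bottle: Dark sauce bottle with red label and cap, 65 mm across, 170 mm high, loose, behind the box, origin under its centre. Bystander.
- stock_tin: Tan seasoning tin, 73 mm across, 117 mm high, loose, beside the bottle, origin under its centre. Bystander.
- chilli_bowl: Small blue bowl of chillies, 104 mm across, 42 mm high, loose, left of the box, origin under its centre. Bystander.
- knife: Kitchen knife with black handle, 320 mm long, lying on the red chopping board at the left, loose; origin near the rear of the blade, x along the blade. Bystander.
Things that resemble listed ones, but are neither listed nor needed, are in the scene too. There is more than one size of the valve_cap; the job needs the smaller.

How it is judged:
On the way, in this order (a step that is already met when the one before it is completed fails the run):
1. the pump lever is pushed down to its stop (within 0.04 rad) (value of joint pump_lever above 0.41 rad), for 0.1 s.
2. the pump lever has sprung back up (within 0.05 rad of rest) (value of joint pump_lever below 0.05 rad), for 0.2 s.
3. the valve cap is snapped home over the stud, its rim on the seat, while being pressed (z of valve_cap in the frame of valve_seat between -0.003 and 0.002 m and horizontal distance between valve_cap and valve_seat below 0.003 m and angle between valve_cap's own z axis and vertical below 0.12 rad and contact force between valve_cap and valve_seat above 5 N), for 0.3 s.
At the end, for the whole second after the job is handed in: The valve cap is snapped home on the stud: rim within 2 mm of the seat, within 3 mm of its axis, upright within 0.12 rad; the gripper's fingers still press it, with more than 5 N between cap and seat; the pump lever is up, within 0.05 rad of rest (all of step 3 and contact force between the fingers and valve_cap above 4 N and value of joint pump_lever below 0.05 rad); the arm keeps its last pose, push and grip.
It fails at once if a loose bystander is shifted by more than 40 mm (distance of any of garlic, salt_pot, soy_bottle, stock_tin, chilli_bowl, knife from where it was at the start of the episode above 0.04 m).
It fails at once if the bottle, the tin or the salt pot is knocked over (angle between any of soy_bottle, stock_tin, salt_pot's own z axis and vertical above 0.6 rad).
It also fails if it takes over 58 s, if anything falls off the work surface, if the arm or the gripper's body presses on something with over 40 N, if the wrist force passes 120 N, or if a joint passes its speed limit or range.

### The arm

A 6-joint arm with a two-finger parallel gripper is mounted at the origin on the work surface. World frame = base frame: x ahead of the robot, y to its left, z up, the work surface at z = 0. Lengths are in m, angles in rad, forces in N, time in s.
With the tool pointing down it reaches from about 0.425 to 0.95 m from the base axis. Payload 3.5 kg.
Tool frame: the origin (TCP) lies on the centre line of the jaws, within the pads' length; the fingertips stand 25 mm ahead of it and the grasp point (between the pads) lies 6 mm ahead of it (ctrl.finger_overhang is the distance from the TCP to the fingertips, in m); z points along the fingers, y is the line along which they close (so a half turn about z gives the same grasp; the last joint's range is limited). The gripper opens to 85 mm and grips with 20 to 120 N. Pads are 22 mm wide; open, the fingers measure 114 mm over their backs; the gripper's body (76 mm by 85 mm) begins 54 mm behind the grasp point. The pads swing forward as they close: fully open they stand 13 mm farther back than shut.
Start: joints at [1.086, 0.286, 1.577, -0, 1.279, -0.15], TCP at [0.222, 0.638, 0.225] pointing down, gripper open.
Joint ranges: [-2.77, 2.77], [-0.9, 2.22], [0.21, 2.48], [-1.53, 4.67], [0.24, 2.81], [-2.84, 2.84]. Speed limits (rad/s): [2.79, 2.79, 3.14, 3.14, 3.14, 3.14].

### API

Orientations are given as a unit quaternion [x, y, z, w].
In Python, from plant import get_state, imaging, job, ctrl gives the robot as it stands.
- The arm moves only by the tool jog_arm, never from a script. Its argument "increments" is a list of rows, each an object of numbers: "dx", "dy", "dz": the shift along the world's x, y, z each as a share of 12 cm, from -1 to 1; "ax", "ay", "az": the turn, a rotation vector about the world's x, y, z each as a share of pi/2 rad, from -1 to 1; "gripper": the gripper command: -1 is shut, 1 is fully open, values between are in proportion. A call has 1 to 10 rows; each row is the pose to reach, as a shift and turn from the pose commanded when the call began; what a row does not reach only later rows make up. A row lasts 1/10 s, in which the tool goes at most 50 mm and 8.59 degrees, less where a joint would pass 70% of its speed; a pose out of reach is approached as far as the arm can. A call with a number of a shift or a turn outside -1 to 1 is refused whole. A call with a gripper value outside its range is refused whole. The fingers move at their own pace and stop on an object; "force" is the grip in N (left out, the last holds). Time passes only in rows, so rows that repeat a pose let the fingers close. It gives the time, the measured TCP pose, the force, the opening and the grip force at its end, in the units of the state.
- get_state(): the state, without advancing time (a new reading comes with each control period).
- imaging.read_camera(name): name is "side" or "top" or "wrist"; returns a dict with "frame" (384x512x3 uint8, blue, green, red), "depth" (384x512 float32, m along the optical axis (not along the pixel's ray), 0 where there is no reading), "camera_matrix" (3x3 intrinsics, pixels), "extrinsics" (4x4, takes a point from camera to world coordinates); the wrist camera has in their place "mount" (4x4, takes a point from camera to tool coordinates, whose origin is the TCP and whose axes are the flange's). Camera axes: x right, y up, looking along -z (the intrinsics and any distortion apply to the point x, -y, -z); pixel columns grow to the right and rows downward; lengths in m; the calibration is good to about 2 mm. A picture is of the moment at which its call begins: read the wrist's pose just before it.
- job.sign_off(): hands the job in; it is judged then, once.
The state is a dict: "time": time; "qpos": joint angles; "dq": joint speeds; "joint_efforts": joint torques, N m; "eef_pos": TCP position; "tcp_rot": TCP orientation; "contact_force": force on the tool from outside, world axes, zero at the start; "wrist_torque": the same for the moment, N m; "opening": opening from 0.0 (shut) to 1.0 (fully open); "finger_force": force on a finger pad.
Only numpy, scipy, OpenCV 4.12 (cv2) and the standard library are available. Lean on these libraries where they do the work, as an engineer would, in place of code of your own. Each camera call takes 0.05 s, during which the arm holds its last target. There are 200 camera calls.

## Working session

There is one attempt and no reset: what is moved stays moved. The work goes in short steps, Python scripts to look and compute and a tool call to move; the robot and the scene stay as the last step left them, time stands still between calls to the robot, and variables do not carry over. Pictures are saved under pics/ and viewed, at most 10 in all, crops included, and the job is handed in when it is done.

Besides the shell and the picture viewer there is one more tool, called after "Call:" in YAML: its name, and indented under it one key for each argument. jog_arm: Moves the arm, as the interface text tells. Shift numbers are shares of 12 cm and turn numbers shares of pi/2 rad, none past 1 either way. Its arguments: {"type":"object","properties":{"increments":{"type":"array"},"force":{"type":"number"}},"required":["increments"]}

```bash
mkdir -p pics; ls
cat > h.py <<'E'
import numpy as np, cv2
from plant import get_state, imaging, job, ctrl
from scipy.spatial.transform import Rotation as R
def cam(n):
    s=get_state(); c=imaging.read_camera(n)
    if n=="wrist":
        T=np.eye(4);T[:3,:3]=R.from_quat(s["tcp_rot"]).as_matrix();T[:3,3]=s["eef_pos"]
        c["extrinsics"]=T@np.array(c["mount"])
    return c
def ray(c,u,v):
    K=np.array(c["camera_matrix"]);E=np.array(c["extrinsics"])
    d=np.array([(u-K[0,2])/K[0,0],-(v-K[1,2])/K[1,1],-1.])
    return E[:3,3],E[:3,:3]@d
def onz(c,u,v,z):
    o,d=ray(c,u,v);return o+d*(z-o[2])/d[2]
def dep(c,u,v):
    o,d=ray(c,u,v);return o+d*c["depth"][int(v),int(u)]
E
python3 - <<'E'
from h import *
for n in("top","side"):
    c=cam(n);cv2.imwrite(f"pics/{n}0.png",c["frame"]);np.save(n+"0.npy",c,allow_pickle=True)
    print(n,{k:v for k,v in c.items() if k not in("frame","depth")})
print(get_state(),ctrl.finger_overhang)
E
```

```text
pics
top {'camera_matrix': array([[371.79686513,   0.        , 250.5900698 ],
       [  0.        , 371.79686513, 194.00562545],
       [  0.        ,   0.        ,   1.        ]]), 'extrinsics': array([[ 0.01744161,  0.99670639, -0.07919701,  0.4856818 ],
       [-0.99946785,  0.01956389,  0.02610109,  0.06356394],
       [ 0.02756452,  0.07869962,  0.99651722,  1.35128022],
       [ 0.        ,  0.        ,  0.        ,  1.        ]])}
side {'camera_matrix': array([[374.65961181,   0.        , 254.52332081],
       [  0.        , 374.65961181, 188.08112846],
       [  0.        ,   0.        ,   1.        ]]), 'extrinsics': array([[ 0.81395558,  0.39498038, -0.42598921,  0.10880655],
       [-0.58065214,  0.575717  , -0.57566746, -0.5643071 ],
       [ 0.01787188,  0.71591929,  0.69795427,  0.91397275],
       [ 0.        ,  0.        ,  0.        ,  1.        ]])}
{'time': 0.1, 'qpos': array([ 1.08598891e+00,  2.87160227e-01,  1.57804880e+00,  7.72699187e-06,
        1.27864321e+00, -1.49947526e-01]), 'dq': array([-0.00077844, -0.00171915, -0.00236579,  0.00055589, -0.00092192,
        0.00146129]), 'joint_efforts': array([ 1.04800627e-03, -4.07298446e+01, -2.93697971e+01, -1.30385879e-04,
        3.46155161e-03,  4.97551142e-06]), 'eef_pos': array([0.22147196, 0.63697055, 0.22412024]), 'tcp_rot': array([ 1.66649782e-01,  9.86015504e-01, -1.07221228e-03, -3.56094736e-04]), 'contact_force': array([-0.47240177,  0.53172631, -0.54641414]), 'wrist_torque': array([ 0.06421134,  0.02611601, -0.00635452]), 'finger_force': 0.0, 'opening': 0.9986106726457171} 0.025
```

View pics/top0.png

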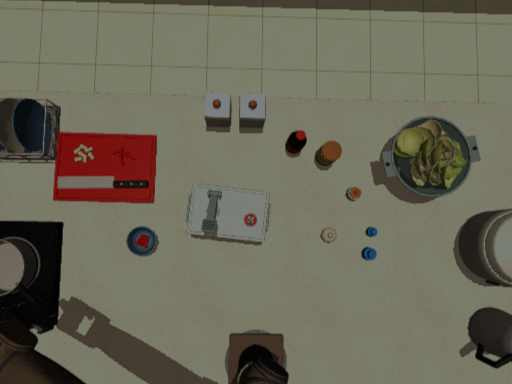

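View pics/side0.png

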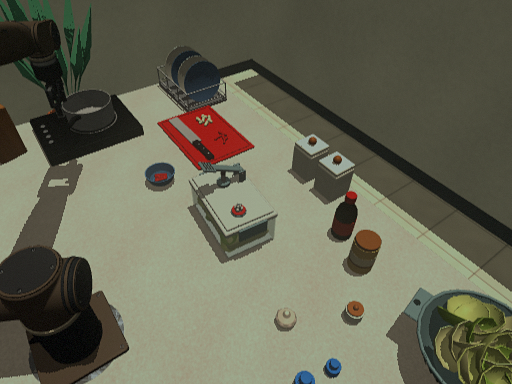

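Top view: the box is at (229,213), with its lever at (211,212) and the valve at (250,219). The garlic is at (328,235) and the salt pot at (354,193). There are two blue cap candidates, at (371,231) and (369,254). The one at (371,231) looks smaller, so I'll measure both and check a crop.

Run:
```python
from h import *
crops=[]
for n in("top","side"):
    c=np.load(n+"0.npy",allow_pickle=True).item();f=c["frame"];h=cv2.cvtColor(f,cv2.COLOR_BGR2HSV)
    def blobs(m,lab,box,z,mn=8):
        k,l,st,ce=cv2.connectedComponentsWithStats(m)
        for i in range(1,k):
            u,v=ce[i]
            if st[i,4]>=mn and box[0]<u<box[2] and box[1]<v<box[3]:
                print(n,lab,ce[i].round(1),st[i,2:],"plane",onz(c,u,v,z).round(4),"depth",dep(c,u,v).round(4))
    bl=cv2.inRange(h,(100,150,50),(125,255,255));rd=cv2.inRange(h,(0,140,80),(8,255,255))|cv2.inRange(h,(172,140,80),(180,255,255))
    blobs(bl,"blue",(340,200,400,280) if n=="top" else (270,340,360,384),.03)
    blobs(rd,"red",(230,200,275,240) if n=="top" else (220,195,255,220),.138)
    b=(340,180,400,270) if n=="top" else (270,340,350,384)
    cr=f[b[1]:b[3],b[0]:b[2]];crops.append(cv2.resize(cr,(400,int(400*cr.shape[0]/cr.shape[1])),interpolation=cv2.INTER_CUBIC))
    if n=="top":
        b=(180,175,280,250);cr=f[b[1]:b[3],b[0]:b[2]];cv2.imwrite("pics/box.png",cv2.resize(cr,None,fx=8,fy=8,interpolation=cv2.INTER_CUBIC))
        # lid by height from depth
        K=c["camera_matrix"];E=c["extrinsics"];v,u=np.mgrid[:384,:512]
        d=np.stack([(u-K[0,2])/K[0,0],-(v-K[1,2])/K[1,1],-np.ones_like(u,float)],-1)@E[:3,:3].T
        P=E[:3,3]+d*c["depth"][...,None]
        m=(P[...,2]>.118)&(u>180)&(u<280)&(v>175)&(v<250)
        l=(m&(P[...,2]<.136));q=P[l]
        r=cv2.minAreaRect(q[:,:2].astype(np.float32)*1000);print("lid",r,np.median(q[:,2]),l.sum())
        q=P[m&(P[...,2]>.145)];
        for a,b2 in((.145,.16),(.16,.175),(.175,.19),(.19,.205),(.205,.23)):
            s=q[(q[:,2]>a)&(q[:,2]<b2)]
            if len(s):print(a,len(s),s.mean(0).round(4),s.min(0).round(3),s.max(0).round(3))
H=max(x.shape[0] for x in crops);o=np.zeros((H,800,3),np.uint8)
for i,x in enumerate(crops):o[:x.shape[0],i*400:i*400+400]=x
cv2.imwrite("pics/caps.png",o[:600])
```

```text
top blue [371.8 231.5] [ 9  8 64] plane [ 0.4649 -0.4061  0.03  ] depth [ 0.4651 -0.4029  0.0391]
top blue [369.3 253.3] [ 12  11 104] plane [ 0.3878 -0.3967  0.03  ] depth [ 0.3896 -0.3882  0.0544]
top red [249.8 219.4] [11 12 62] plane [0.499  0.0328 0.138 ] depth [0.4988 0.0333 0.1567]
lid ((519.9957275390625, 105.44709777832031), (271.53314208984375, 167.0771942138672), 84.42984008789062) 0.12709380884405763 3323
0.145 35 [0.4996 0.035  0.1519] [0.487 0.023 0.145] [0.586 0.128 0.158]
0.16 101 [0.5755 0.1481 0.1697] [0.494 0.033 0.16 ] [0.59  0.172 0.175]
0.175 75 [0.5469 0.1529 0.1826] [0.523 0.141 0.175] [0.574 0.166 0.19 ]
0.19 76 [0.5167 0.1556 0.1975] [0.492 0.138 0.19 ] [0.535 0.17  0.205]
0.205 197 [0.4788 0.1595 0.2164] [0.458 0.137 0.205] [0.51  0.182 0.229]
side blue [333.5 365.8] [ 15  15 142] plane [ 0.4596 -0.4103  0.03  ] depth [ 0.4555 -0.412   0.0401]
side blue [304.6 377.6] [ 20  13 182] plane [ 0.3888 -0.3915  0.03  ] depth [ 0.3817 -0.3959  0.0526]
side red [238.2 211. ] [14  9 63] plane [0.4917 0.0269 0.138 ] depth [0.4887 0.0222 0.1442]
```

View pics/caps.png

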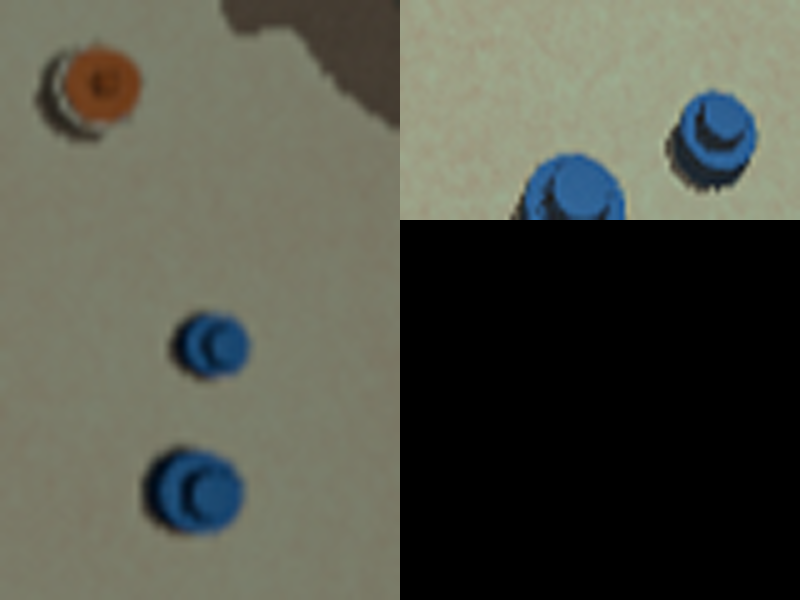

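View pics/box.png

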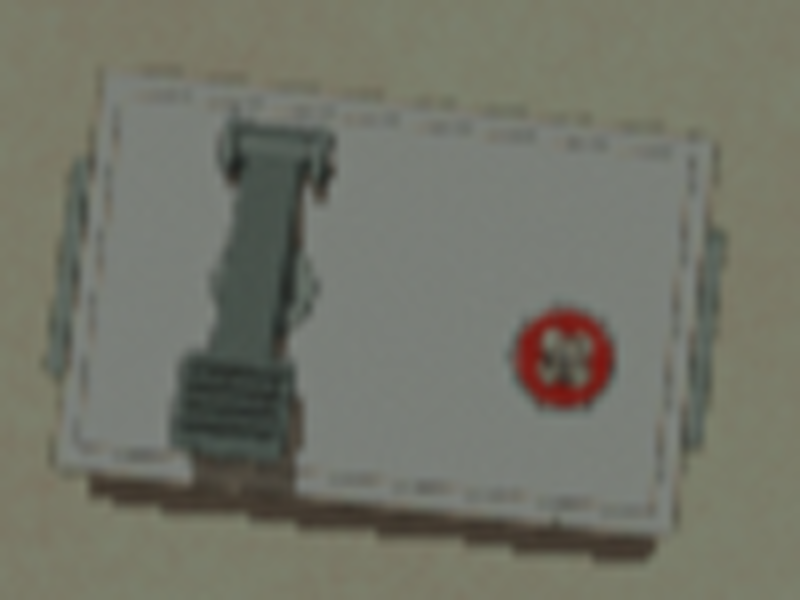

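Crop: the red-topped salt pot is at the upper left. The two caps are at (371,231), top at 40 mm, and (369,254), top at 54 mm. The listed cap is 42 mm high, so the smaller one at (371,231) is the right one. The second crop shows the box yawed about -5.6°. The box model puts the valve at (0.498,0.032), which agrees with the measured (0.499,0.033). The paddle is at (0.479,0.160,0.216).

Next I'll move above the paddle with the gripper shut.

Call:
jog_arm:
  increments:
    - {"dx": 0.53, "dy": -0.99, "dz": 0.4, "gripper": -1}
    - {"dx": 0.53, "dy": -0.99, "dz": 0.4, "gripper": -1}
    - {"dx": 0.53, "dy": -0.99, "dz": 0.4, "gripper": -1}
  force: 60

```text
$.increments[0]: bad value
```

Call:
jog_arm:
  increments:
    - {"dx": 0.53, "dy": -1, "gripper": -1}
    - {"dx": 0.53, "dy": -1, "gripper": -1}
    - {"dx": 0.53, "dy": -1, "gripper": -1}

```text
$.increments[0]: bad value
```

Call:
jog_arm:
  increments:
    - {"dx": 0.53, "dy": -1, "gripper": -1}
    - {"dx": 0.53, "dy": -1, "gripper": -1}
    - {"dx": 0.53, "dy": -1, "gripper": -1}

```text
$.increments[0]: bad value
```

Call:
jog_arm:
  increments:
    - {"dx": 0.53, "dy": -1, "gripper": -1}
    - {"dx": 0.53, "dy": -1, "gripper": -1}
    - {"dx": 0.53, "dy": -1, "gripper": -1}
    - {"dx": 0.53, "dy": -1, "gripper": -1}

```text
$.increments[0]: bad value
```

Call:
jog_arm:
  increments:
    - {"dx": 0.53, "dy": -0.99, "dz": 0.4, "ax": 0, "ay": 0, "az": 0, "gripper": -1}
    - {"dx": 0.53, "dy": -0.99, "dz": 0.4, "ax": 0, "ay": 0, "az": 0, "gripper": -1}
    - {"dx": 0.53, "dy": -0.99, "dz": 0.4, "ax": 0, "ay": 0, "az": 0, "gripper": -1}
  force: 60

```text
time: 0.4
eef_pos: [0.2857, 0.517, 0.2732]
tcp_rot: [0.166, 0.986, -0.001, -0.0]
contact_force: [0.7, 0.0, 1.0]
opening: 0.515
finger_force: 0.0
```

Call:
jog_arm:
  increments:
    - {"dx": 0.53, "dy": -1, "dz": 0, "ax": 0, "ay": 0, "az": 0, "gripper": -1}
    - {"dx": 0.53, "dy": -1, "dz": 0, "ax": 0, "ay": 0, "az": 0, "gripper": -1}
    - {"dx": 0.53, "dy": -1, "dz": 0, "ax": 0, "ay": 0, "az": 0, "gripper": -1}

```text
time: 0.7
eef_pos: [0.3496, 0.3962, 0.2731]
tcp_rot: [0.167, 0.986, -0.0, 0.0]
contact_force: [0.1, -0.9, -0.0]
opening: 0.003
finger_force: 0.0
```

Call:
jog_arm:
  increments:
    - {"dx": 0.53, "dy": -1, "dz": 0, "ax": 0, "ay": 0, "az": 0, "gripper": -1}
    - {"dx": 0.53, "dy": -1, "dz": 0, "ax": 0, "ay": 0, "az": 0, "gripper": -1}
    - {"dx": 0.53, "dy": -1, "dz": 0, "ax": 0, "ay": 0, "az": 0, "gripper": -1}

```text
time: 1.0
eef_pos: [0.4131, 0.2762, 0.273]
tcp_rot: [0.167, 0.986, -0.0, -0.0]
contact_force: [0.7, 1.2, -0.2]
opening: 0.001
finger_force: 0.0
```

Call:
jog_arm:
  increments:
    - {"dx": 0.53, "dy": -1, "dz": 0, "ax": 0, "ay": 0, "az": 0, "gripper": -1}
    - {"dx": 0.53, "dy": -1, "dz": 0, "ax": 0, "ay": 0, "az": 0, "gripper": -1}
    - {"dx": 0.53, "dy": -1, "dz": 0, "ax": 0, "ay": 0, "az": 0, "gripper": -1}
    - {"dx": 0.53, "dy": -1, "dz": 0, "ax": 0, "ay": 0, "az": 0, "gripper": -1}

```text
time: 1.4
eef_pos: [0.4775, 0.1553, 0.2729]
tcp_rot: [0.169, 0.986, -0.001, -0.0]
contact_force: [0.2, 0.3, 0.0]
opening: -0.002
finger_force: 0.0
```

Call:
jog_arm:
  increments:
    - {"dx": 0, "dy": 0.03, "dz": -0.2, "ax": 0, "ay": 0, "az": 0, "gripper": -1}
    - {"dx": 0, "dy": 0.03, "dz": -0.3, "ax": 0, "ay": 0, "az": 0, "gripper": -1}
    - {"dx": -0.02, "dy": 0.03, "dz": -0.4, "ax": 0, "ay": 0, "az": 0, "gripper": -1}
    - {"dx": -0.04, "dy": 0.03, "dz": -0.5, "ax": 0, "ay": 0, "az": 0, "gripper": -1}
    - {"dx": -0.05, "dy": 0.03, "dz": -0.58, "ax": 0, "ay": 0, "az": 0, "gripper": -1}
    - {"dx": -0.06, "dy": 0.03, "dz": -0.64, "ax": 0, "ay": 0, "az": 0, "gripper": -1}
    - {"dx": -0.06, "dy": 0.03, "dz": -0.67, "ax": 0, "ay": 0, "az": 0, "gripper": -1}
    - {"dx": -0.06, "dy": 0.03, "dz": -0.67, "ax": 0, "ay": 0, "az": 0, "gripper": -1}

```text
time: 2.2
eef_pos: [0.4688, 0.1626, 0.1931]
tcp_rot: [0.167, 0.986, 0.0, -0.0]
contact_force: [-0.4, -0.2, 5.3]
opening: -0.001
finger_force: 2.2
```

Contact confirmed, and the lever is nearly down. I'll press on to the stop.

Call:
jog_arm:
  increments:
    - {"dx": 0, "dy": 0, "dz": -0.02, "ax": 0, "ay": 0, "az": 0, "gripper": -1}
    - {"dx": 0, "dy": 0, "dz": -0.04, "ax": 0, "ay": 0, "az": 0, "gripper": -1}
    - {"dx": 0, "dy": 0, "dz": -0.05, "ax": 0, "ay": 0, "az": 0, "gripper": -1}
    - {"dx": 0, "dy": 0, "dz": -0.05, "ax": 0, "ay": 0, "az": 0, "gripper": -1}
    - {"dx": 0, "dy": 0, "dz": -0.05, "ax": 0, "ay": 0, "az": 0, "gripper": -1}

```text
time: 2.7
eef_pos: [0.4692, 0.1624, 0.1879]
tcp_rot: [0.167, 0.986, 0.0, 0.0]
contact_force: [-2.3, 0.5, 5.0]
opening: -0.002
finger_force: 2.4
```

Call:
jog_arm:
  increments:
    - {"dx": 0, "dy": 0, "dz": -0.02, "ax": 0, "ay": 0, "az": 0, "gripper": -1}
    - {"dx": 0, "dy": 0, "dz": -0.04, "ax": 0, "ay": 0, "az": 0, "gripper": -1}
    - {"dx": 0, "dy": 0, "dz": -0.04, "ax": 0, "ay": 0, "az": 0, "gripper": -1}
    - {"dx": 0, "dy": 0, "dz": -0.04, "ax": 0, "ay": 0, "az": 0, "gripper": -1}

```text
time: 3.1
eef_pos: [0.4693, 0.1624, 0.1831]
tcp_rot: [0.167, 0.986, 0.0, 0.0]
contact_force: [-2.7, 0.9, 6.0]
opening: 0.001
finger_force: 2.6
```

Run:
```python
from h import *
c=cam("side");np.save("side1.npy",c,allow_pickle=True);b=(170,130,300,230);cv2.imwrite("pics/s1.png",cv2.resize(c["frame"][b[1]:b[3],b[0]:b[2]],None,fx=6,fy=6,interpolation=cv2.INTER_CUBIC))
print(get_state()["contact_force"])
```

```text
[-2.22952058  0.22829205  6.575886  ]
```

View pics/s1.png

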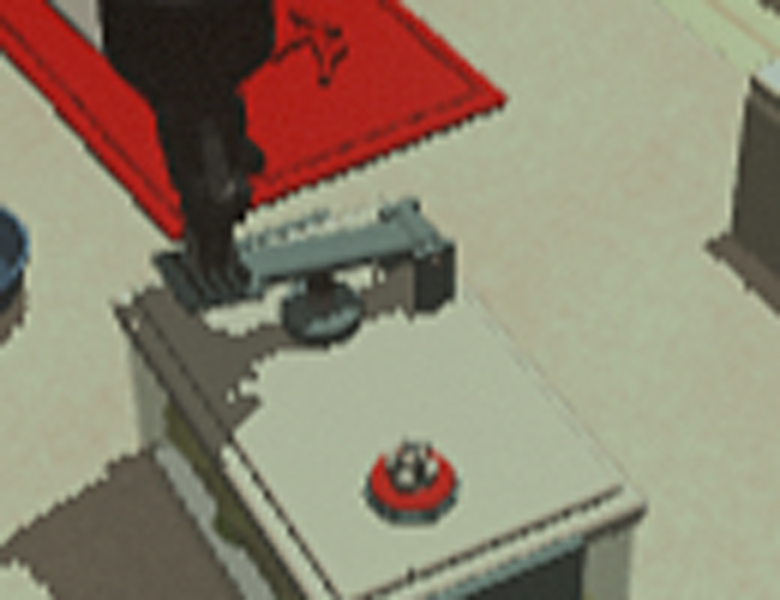

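The fingertip is on the paddle and the lever looks almost level. The force hasn't jumped yet, so I'll keep going down.

Call:
jog_arm:
  increments:
    - {"dx": 0, "dy": 0, "dz": -0.02, "ax": 0, "ay": 0, "az": 0, "gripper": -1}
    - {"dx": 0, "dy": 0, "dz": -0.04, "ax": 0, "ay": 0, "az": 0, "gripper": -1}
    - {"dx": 0, "dy": 0, "dz": -0.04, "ax": 0, "ay": 0, "az": 0, "gripper": -1}
    - {"dx": 0, "dy": 0, "dz": -0.04, "ax": 0, "ay": 0, "az": 0, "gripper": -1}

```text
time: 3.55
eef_pos: [0.4691, 0.1624, 0.1783]
tcp_rot: [0.167, 0.986, 0.0, -0.0]
contact_force: [-3.6, -0.2, 5.7]
opening: -0.003
finger_force: 2.7
```

Call:
jog_arm:
  increments:
    - {"dx": 0, "dy": 0, "dz": -0.02, "ax": 0, "ay": 0, "az": 0, "gripper": -1}
    - {"dx": 0, "dy": 0, "dz": -0.04, "ax": 0, "ay": 0, "az": 0, "gripper": -1}
    - {"dx": 0, "dy": 0, "dz": -0.06, "ax": 0, "ay": 0, "az": 0, "gripper": -1}
    - {"dx": 0, "dy": 0, "dz": -0.06, "ax": 0, "ay": 0, "az": 0, "gripper": -1}

```text
time: 3.95
eef_pos: [0.4686, 0.1624, 0.1707]
tcp_rot: [0.167, 0.986, -0.0, -0.001]
contact_force: [-4.4, 0.9, 6.8]
opening: -0.003
finger_force: 3.0
```

Run:
```python
from h import *
c=cam("side");b=(170,130,300,230);cv2.imwrite("pics/s2.png",cv2.resize(c["frame"][b[1]:b[3],b[0]:b[2]],None,fx=6,fy=6,interpolation=cv2.INTER_CUBIC))
s=get_state();print(s["contact_force"],s["eef_pos"])
for u,v in((238,168),(235,170),(215,175),(225,173),(203,179)):print(u,v,dep(c,u,v).round(3))
```

```text
[-4.43841372 -0.21780057  6.41330684] [0.46862652 0.16241974 0.17082954]
238 168 [0.573 0.15  0.168]
235 170 [0.561 0.147 0.168]
215 175 [0.498 0.159 0.171]
225 173 [0.528 0.151 0.17 ]
203 179 [0.459 0.159 0.176]
```

View pics/s2.png

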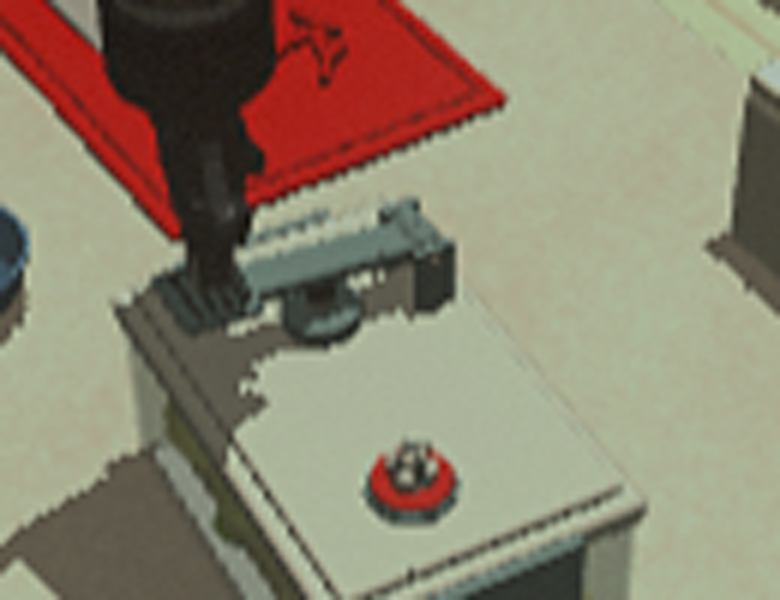

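The finger sits on the ribbed paddle. The depth at the paddle is about 0.172, and a level lever would read 0.166, so it's close to the stop. I'll go down further.

Call:
jog_arm:
  increments:
    - {"dx": 0, "dy": 0, "dz": -0.02, "ax": 0, "ay": 0, "az": 0, "gripper": -1}
    - {"dx": 0, "dy": 0, "dz": -0.04, "ax": 0, "ay": 0, "az": 0, "gripper": -1}
    - {"dx": 0, "dy": 0, "dz": -0.06, "ax": 0, "ay": 0, "az": 0, "gripper": -1}
    - {"dx": 0, "dy": 0, "dz": -0.06, "ax": 0, "ay": 0, "az": 0, "gripper": -1}

```text
time: 4.4
eef_pos: [0.4683, 0.1625, 0.1634]
tcp_rot: [0.167, 0.986, -0.0, -0.001]
contact_force: [-5.4, 0.7, 6.9]
opening: -0.002
finger_force: 3.2
```

```bash
cat >> h.py <<'E'
def cloud(c):
    K=c["camera_matrix"];E=c["extrinsics"];v,u=np.mgrid[:384,:512]
    d=np.stack([(u-K[0,2])/K[0,0],-(v-K[1,2])/K[1,1],-np.ones_like(u,float)],-1)@E[:3,:3].T
    return E[:3,3]+d*c["depth"][...,None]
E
python3 - <<'E'
from h import *
O=np.array([.520,.1055,0]);bx=np.array([.9953,-.097,0]);by=np.array([.097,.9953,0])
now=cam("side");w=cam("wrist")
for lab,c in(("rest",np.load("side0.npy",allow_pickle=True).item()),("s1",np.load("side1.npy",allow_pickle=True).item()),("now",now)):
    P=cloud(c)-O;x=P@bx;y=P@by;z=P[...,2]
    V=c["frame"].max(-1)
    for nm,m in(("lever",V>75),("dark",V<=60)):
        out=[]
        for a in np.arange(-.1,.07,.015):
            k=m&(x>a)&(x<a+.015)&(y>.02)&(y<.085)&(z>.135)&(z<.24)
            if k.sum()>3:out.append((round(a*1000+7),int(k.sum()),*np.round(np.percentile(z[k],[5,50,95])*1000).astype(int)))
        print(lab,nm,[tuple(map(int,o)) for o in out])
cv2.imwrite("pics/w1.png",w["frame"])
np.save("side2.npy",now,allow_pickle=True)
E
```

```text
rest lever [(-63, 41, 217, 222, 225), (-48, 27, 211, 215, 218), (-33, 26, 203, 207, 211), (-18, 37, 138, 198, 204), (-3, 41, 137, 171, 195), (12, 27, 138, 184, 188), (27, 19, 170, 179, 181), (42, 32, 166, 170, 175), (57, 28, 167, 169, 172)]
rest dark [(-63, 12, 217, 220, 224), (-48, 11, 211, 214, 218), (-33, 7, 203, 209, 210), (-18, 26, 136, 139, 199), (-3, 60, 138, 160, 190), (12, 13, 136, 139, 187), (27, 5, 167, 172, 174), (42, 32, 136, 154, 169), (57, 25, 139, 152, 165)]
s1 lever [(-78, 9, 183, 187, 190), (-63, 8, 182, 185, 226), (-48, 11, 180, 183, 185), (-33, 29, 175, 181, 184), (-18, 35, 137, 178, 180), (-3, 44, 137, 175, 178), (12, 38, 137, 172, 176), (27, 24, 168, 171, 173), (42, 40, 165, 169, 171), (57, 27, 166, 169, 170)]
s1 dark [(-78, 25, 188, 190, 235), (-63, 72, 187, 201, 219), (-48, 26, 183, 186, 214), (-18, 15, 137, 141, 176), (-3, 33, 136, 152, 173), (12, 4, 143, 170, 172), (27, 4, 162, 165, 167), (42, 27, 138, 153, 166), (57, 25, 136, 150, 167)]
now lever [(-78, 7, 162, 165, 216), (-48, 12, 163, 168, 170), (-33, 29, 163, 168, 170), (-18, 35, 139, 167, 169), (-3, 40, 137, 166, 169), (12, 38, 137, 166, 169), (27, 26, 164, 167, 168), (42, 41, 162, 167, 169), (57, 29, 167, 170, 171)]
now dark [(-78, 53, 166, 170, 238), (-63, 72, 167, 182, 237), (-48, 27, 166, 171, 239), (-33, 4, 162, 165, 166), (-18, 16, 135, 140, 166), (-3, 23, 139, 147, 165), (12, 4, 140, 160, 161), (27, 6, 159, 161, 164), (42, 29, 139, 155, 166), (57, 23, 136, 151, 168)]
```

View pics/w1.png

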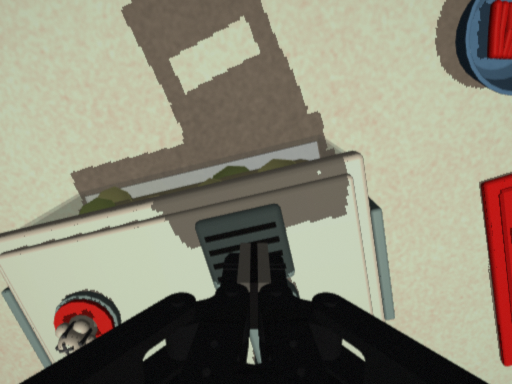

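Lever heights are flat at 166–168 mm along its length, so it's essentially level. The wrist view shows the fingers on the ribbed paddle at (250,265). I'll press a little more to feel the stop.

Call:
jog_arm:
  increments:
    - {"dx": 0, "dy": 0, "dz": -0.02, "ax": 0, "ay": 0, "az": 0, "gripper": -1}
    - {"dx": 0, "dy": 0, "dz": -0.04, "ax": 0, "ay": 0, "az": 0, "gripper": -1}
    - {"dx": 0, "dy": 0, "dz": -0.04, "ax": 0, "ay": 0, "az": 0, "gripper": -1}

```text
time: 4.8
eef_pos: [0.4685, 0.1625, 0.1608]
tcp_rot: [0.166, 0.986, -0.0, -0.001]
contact_force: [-9.1, -0.1, 14.9]
opening: 0.0
finger_force: 7.4
```

The force jumped to 15 N, so it's at the stop. I'll hold briefly and then lift straight up.

Call:
jog_arm:
  increments:
    - {"dx": 0, "dy": 0, "dz": 0, "ax": 0, "ay": 0, "az": 0, "gripper": -1}
    - {"dx": 0, "dy": 0, "dz": 0, "ax": 0, "ay": 0, "az": 0, "gripper": -1}
    - {"dx": 0, "dy": 0, "dz": 0.3, "ax": 0, "ay": 0, "az": 0, "gripper": -1}
    - {"dx": 0, "dy": 0, "dz": 0.6, "ax": 0, "ay": 0, "az": 0, "gripper": -1}
    - {"dx": 0, "dy": 0, "dz": 1, "ax": 0, "ay": 0, "az": 0, "gripper": -1}
    - {"dx": 0, "dy": 0, "dz": 1, "ax": 0, "ay": 0, "az": 0, "gripper": -1}
    - {"dx": 0, "dy": 0, "dz": 1, "ax": 0, "ay": 0, "az": 0, "gripper": -1}

```text
time: 5.5
eef_pos: [0.4699, 0.1622, 0.2796]
tcp_rot: [0.167, 0.986, 0.0, 0.002]
contact_force: [-0.3, 0.6, -0.3]
opening: 0.002
finger_force: 0.0
```

Run:
```python
from h import *
O=np.array([.520,.1055,0]);bx=np.array([.9953,-.097,0]);by=np.array([.097,.9953,0])
c=cam("side");s=get_state();print(s["eef_pos"],s["contact_force"])
P=cloud(c)-O;x=P@bx;y=P@by;z=P[...,2];V=c["frame"].max(-1)
for a in np.arange(-.1,.07,.015):
    k=(x>a)&(x<a+.015)&(y>.02)&(y<.085)&(z>.16)&(z<.4)
    print(int(a*1000+7),[int(k.sum())]+[int(q*1000) for q in np.sort(z[k])[::6]])
```

```text
[0.46892083 0.16213838 0.27758952] [-0.33723597 -0.00835145  0.20950746]
-93 [0]
-78 [91, 222, 336, 348, 352, 357, 363, 369, 374, 376, 380, 383, 386, 388, 390, 392, 398]
-63 [149, 214, 217, 218, 219, 220, 221, 222, 222, 223, 223, 286, 290, 295, 299, 302, 304, 308, 311, 312, 315, 328, 335, 352, 366, 383]
-48 [99, 206, 211, 213, 214, 214, 216, 217, 217, 219, 294, 305, 317, 362, 368, 380, 386, 392]
-33 [40, 197, 204, 206, 208, 209, 209, 212]
-18 [33, 190, 196, 197, 199, 201, 202]
-3 [54, 160, 163, 169, 173, 177, 188, 191, 192, 195]
11 [31, 173, 180, 183, 184, 186, 189]
26 [28, 167, 174, 176, 178, 179]
42 [46, 161, 165, 167, 167, 168, 169, 171, 173]
56 [38, 160, 165, 166, 167, 168, 169, 171]
71 [0]
```

Run:
```python
from h import *
c=cam("side");s=get_state();P=cloud(c);e=s["eef_pos"]
k=(abs(P[...,0]-e[0])<.06)&(abs(P[...,1]-e[1])<.06)&(P[...,2]>.25)&(P[...,2]<.33)
q=P[k];print("tcp",e)
for a in np.arange(.25,.33,.01):
    t=q[(q[:,2]>a)&(q[:,2]<a+.01)]
    if len(t):print(round(a,2),len(t),t.mean(0).round(3),t.min(0).round(3),t.max(0).round(3))
c=cam("wrist");h=cv2.cvtColor(c["frame"],cv2.COLOR_BGR2HSV)
rd=cv2.inRange(h,(0,140,60),(8,255,255))|cv2.inRange(h,(172,140,60),(180,255,255))
k,l,st,ce=cv2.connectedComponentsWithStats(rd)
P=cloud(c)
for i in range(1,k):
    if st[i,4]>100:
        print(ce[i].round(),st[i],np.median(P[l==i],0).round(4),P[l==i].min(0).round(3),P[l==i].max(0).round(3))
print(c["mount"].round(4))
# whole-image: lid + counter heights
print(np.histogram(P[...,2][c["depth"]>0.15],bins=np.arange(-.05,.25,.01)))
```

```text
tcp [0.46836136 0.16208304 0.27648366]
0.28 12 [0.464 0.158 0.286] [0.457 0.152 0.282] [0.477 0.168 0.29 ]
0.29 25 [0.464 0.154 0.295] [0.456 0.147 0.291] [0.477 0.163 0.299]
0.3 28 [0.464 0.154 0.306] [0.455 0.147 0.301] [0.476 0.172 0.31 ]
0.31 11 [0.463 0.154 0.313] [0.456 0.149 0.31 ] [0.468 0.169 0.317]
0.32 8 [0.458 0.15  0.328] [0.45  0.133 0.321] [0.466 0.176 0.33 ]
[437.  46.] [ 422   27   36   41 1189] [0.4159 0.4054 0.022 ] [0.392 0.189 0.005] [0.441 0.434 0.426]
[473. 221.] [  425   133    87   174 10487] [0.6662 0.4235 0.0102] [ 0.392  0.189 -0.   ] [0.8   0.489 0.426]
[143. 243.] [122 229  39  35 612] [0.4902 0.0382 0.1391] [0.392 0.012 0.135] [0.516 0.189 0.426]
[[-9.000e-04  9.485e-01  3.169e-01  8.080e-02]
 [ 1.000e+00  9.000e-04  2.000e-04 -2.000e-04]
 [-1.000e-04  3.169e-01 -9.485e-01 -1.497e-01]
 [ 0.000e+00  0.000e+00  0.000e+00  1.000e+00]]
(array([     0,      0,      0,      0,   7806, 109652,   7898,   3426,
         1415,   1386,    268,    277,    308,    172,      4,     15,
          734,  24769,   2923,    279,    367,    103,     55,      0,
           14,    232,   1136,   1439,      0]), array([-5.0000000e-02, -4.0000000e-02, -3.0000000e-02, -2.0000000e-02,
       -1.0000000e-02,  6.9388939e-18,  1.0000000e-02,  2.0000000e-02,
        3.0000000e-02,  4.0000000e-02,  5.0000000e-02,  6.0000000e-02,
        7.0000000e-02,  8.0000000e-02,  9.0000000e-02,  1.0000000e-01,
        1.1000000e-01,  1.2000000e-01,  1.3000000e-01,  1.4000000e-01,
        1.5000000e-01,  1.6000000e-01,  1.7000000e-01,  1.8000000e-01,
        1.9000000e-01,  2.0000000e-01,  2.1000000e-01,  2.2000000e-01,
        2.3000000e-01,  2.4000000e-01]))
```

The lever is back up. The wrist camera gives counter and lid heights that match, so the TCP reading is right. But both the stop contact and the side depth put the shut fingertips about 5 mm *behind* the TCP, not 25 mm ahead. I'll measure that again half open, and look at the valve on the way.

Call:
jog_arm:
  increments:
    - {"dx": 0.3, "dy": -0.6, "dz": 0, "ax": 0, "ay": 0, "az": 0, "gripper": -0.1}
    - {"dx": 0.55, "dy": -1, "dz": 0, "ax": 0, "ay": 0, "az": 0, "gripper": -0.1}
    - {"dx": 0.55, "dy": -1, "dz": 0, "ax": 0, "ay": 0, "az": 0, "gripper": -0.1}

```text
time: 5.95
eef_pos: [0.535, 0.0404, 0.276]
tcp_rot: [0.167, 0.986, -0.0, -0.001]
contact_force: [-0.1, 0.5, 0.6]
opening: 0.448
finger_force: 0.0
```

Call:
jog_arm:
  increments:
    - {"dx": 0, "dy": -0.18, "dz": 0, "ax": 0, "ay": 0, "az": 0, "gripper": -0.1}
    - {"dx": 0, "dy": -0.18, "dz": 0, "ax": 0, "ay": 0, "az": 0, "gripper": -0.1}
    - {"dx": 0, "dy": -0.18, "dz": 0, "ax": 0, "ay": 0, "az": 0, "gripper": -0.1}
    - {"dx": 0, "dy": -0.18, "dz": 0, "ax": 0, "ay": 0, "az": 0, "gripper": -0.1}

```text
time: 6.35
eef_pos: [0.5344, 0.0217, 0.2773]
tcp_rot: [0.166, 0.986, 0.0, -0.001]
contact_force: [-0.5, 0.8, -0.9]
opening: 0.447
finger_force: 0.0
```

```bash
cat >> h.py <<'E'
def tips(c,s):  # finger extent along tool z from a camera cloud
    Rm=R.from_quat(s["tcp_rot"]).as_matrix();T=(cloud(c)-s["eef_pos"])@Rm
    k=(abs(T[...,0])<.02)&(abs(T[...,1])<.06)&(T[...,2]>-.045)&(T[...,2]<.04)&(c["depth"]>0)
    t=T[k];print("finger pts",len(t),"max z",np.sort(t[:,2])[-12:].round(3))
    t=t[t[:,2]>np.sort(t[:,2])[-8]-.006];print("tip y range",t.min(0).round(3),t.max(0).round(3),t.mean(0).round(3))
def seat(c,z=.138):
    h=cv2.cvtColor(c["frame"],cv2.COLOR_BGR2HSV)
    rd=cv2.inRange(h,(0,120,90),(8,255,255))|cv2.inRange(h,(172,120,90),(180,255,255))
    k,l,st,ce=cv2.connectedComponentsWithStats(rd)
    for i in range(1,k):
        if st[i,4]<40:continue
        v,u=np.nonzero(l==i);p=np.array([onz(c,a,b,z) for a,b in zip(u,v)])[:,:2]
        if np.linalg.norm(p.mean(0)-[.498,.033])>.03:continue
        hull=cv2.convexHull(np.float32(p*1000))
        print("seat mean",p.mean(0).round(4),"circle",cv2.minEnclosingCircle(hull),"rect",cv2.minAreaRect(hull),st[i])
E
python3 - <<'E'
from h import *
for n in("side","wrist"):
    s=get_state();c=cam(n);print(n,s["eef_pos"],s["opening"]);tips(c,s)
seat(c);cv2.imwrite("pics/w2.png",c["frame"])
for n in("top","side"):seat(np.load(n+"0.npy",allow_pickle=True).item())
E
```

```text
side [0.53441244 0.02168573 0.27732701] 0.4470345028172417
finger pts 122 max z [-0.011 -0.011 -0.01  -0.01  -0.009 -0.009 -0.008 -0.008 -0.007 -0.007
 -0.006 -0.006]
tip y range [-0.01  -0.031 -0.014] [ 0.012  0.021 -0.006] [ 0.005 -0.007 -0.011]
wrist [0.53450119 0.02179364 0.27765594] 0.451735536806639
finger pts 3095 max z [-0.009 -0.009 -0.009 -0.009 -0.009 -0.009 -0.009 -0.009 -0.008 -0.008
 -0.008 -0.008]
tip y range [-0.012 -0.029 -0.015] [ 0.011  0.025 -0.008] [ 0.004 -0.    -0.012]
seat mean [0.4871 0.038 ] circle ((492.67022705078125, 33.7646369934082), 16.64527702331543) rect ((487.9812927246094, 37.13822937011719), (33.20226287841797, 15.171378135681152), 54.265838623046875) [233 118  37  22 281]
seat mean [0.499  0.0327] circle ((499.2567443847656, 32.25175476074219), 18.60660743713379) rect ((498.8089294433594, 32.243927001953125), (35.746707916259766, 32.5973014831543), 1.0393809080123901) [245 214  11  12  68]
seat mean [0.4927 0.0263] circle ((494.6829833984375, 31.62186622619629), 19.985071182250977) rect ((494.4661865234375, 29.76091766357422), (30.24100112915039, 36.5284423828125), 55.451507568359375) [232 206  14   9  62]
```

View pics/w2.png

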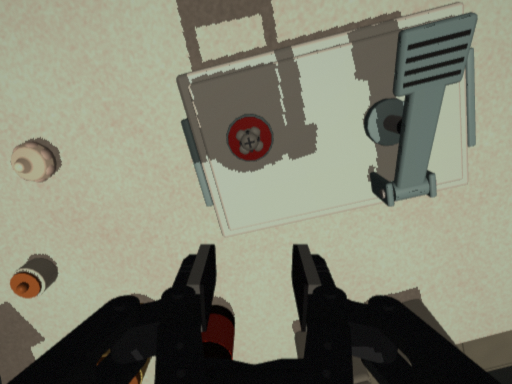

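The wrist view shows the valve ring centred near (249,138), shaded, with the lever up at the right. The fingertips at 38 mm opening are 8 mm behind the TCP, so I'll work with that. I'll fit the ring again with a lower brightness threshold.

```bash
sed -i 's/(0,120,90)/(0,120,30)/;s/(172,120,90)/(172,120,30)/' h.py
python3 - <<'E'
from h import *
s=get_state();c=cam("wrist");print(s["eef_pos"]);seat(c)
h=cv2.cvtColor(c["frame"],cv2.COLOR_BGR2HSV)[120:165,225:275]
m=((h[...,1]<90)&(h[...,2]>50)&(np.hypot(*(np.mgrid[120:165,225:275]-np.array([140,249])[:,None,None]))<13))
v,u=np.nonzero(m);print("stud px",u.mean()+225,v.mean()+120,onz(c,u.mean()+225,v.mean()+120,.155))
E
```

```text
[0.53459074 0.0218483  0.27791107]
seat mean [0.4958 0.031 ] circle ((496.87786865234375, 30.688446044921875), 19.73526954650879) rect ((496.8385925292969, 30.410400390625), (38.29208755493164, 37.9715690612793), 70.8518295288086) [228 117  43  43 954]
stud px 249.10379746835443 139.72911392405064 [0.49563676 0.03114976 0.155     ]
```

The valve axis is about (0.497,0.031). All the views agree within 2 mm. Next I'll move over to the cap.

Call:
jog_arm:
  increments:
    - {"dx": -0.07, "dy": -0.92, "dz": 0, "ax": 0, "ay": 0, "az": 0, "gripper": -0.1}
    - {"dx": -0.07, "dy": -0.92, "dz": 0, "ax": 0, "ay": 0, "az": 0, "gripper": -0.1}
    - {"dx": -0.07, "dy": -0.92, "dz": 0, "ax": 0, "ay": 0, "az": 0, "gripper": -0.1}

```text
time: 6.8
eef_pos: [0.5263, -0.0925, 0.2784]
tcp_rot: [0.168, 0.986, -0.001, 0.0]
contact_force: [0.5, 0.5, -0.0]
opening: 0.451
finger_force: 0.0
```

Call:
jog_arm:
  increments:
    - {"dx": -0.07, "dy": -0.92, "dz": 0, "ax": 0, "ay": 0, "az": 0, "gripper": -0.1}
    - {"dx": -0.07, "dy": -0.92, "dz": 0, "ax": 0, "ay": 0, "az": 0, "gripper": -0.1}
    - {"dx": -0.07, "dy": -0.92, "dz": 0, "ax": 0, "ay": 0, "az": 0, "gripper": -0.1}

```text
time: 7.1
eef_pos: [0.5179, -0.2031, 0.2783]
tcp_rot: [0.168, 0.986, -0.001, 0.0]
contact_force: [0.5, 0.4, 0.1]
opening: 0.451
finger_force: 0.0
```

Call:
jog_arm:
  increments:
    - {"dx": -0.07, "dy": -0.92, "dz": 0, "ax": 0, "ay": 0, "az": 0, "gripper": -0.1}
    - {"dx": -0.07, "dy": -0.92, "dz": 0, "ax": 0, "ay": 0, "az": 0, "gripper": -0.1}
    - {"dx": -0.07, "dy": -0.92, "dz": 0, "ax": 0, "ay": 0, "az": 0, "gripper": -0.1}

```text
time: 7.4
eef_pos: [0.5095, -0.3132, 0.278]
tcp_rot: [0.168, 0.986, -0.0, 0.0]
contact_force: [0.1, -0.2, -0.7]
opening: 0.45
finger_force: 0.0
```

Call:
jog_arm:
  increments:
    - {"dx": -0.07, "dy": -0.92, "dz": -0.8, "ax": 0, "ay": 0, "az": 0, "gripper": -0.1}
    - {"dx": -0.07, "dy": -0.92, "dz": -0.8, "ax": 0, "ay": 0, "az": 0, "gripper": -0.1}
    - {"dx": -0.07, "dy": -0.92, "dz": -0.8, "ax": 0, "ay": 0, "az": 0, "gripper": -0.1}
    - {"dx": -0.07, "dy": -0.92, "dz": -0.8, "ax": 0, "ay": 0, "az": 0, "gripper": -0.1}
    - {"dx": -0.07, "dy": -0.92, "dz": -0.8, "ax": 0, "ay": 0, "az": 0, "gripper": -0.1}

```text
time: 7.9
eef_pos: [0.5016, -0.4194, 0.181]
tcp_rot: [0.167, 0.986, 0.001, -0.001]
contact_force: [0.3, 0.4, 1.2]
opening: 0.447
finger_force: 0.0
```

```bash
cat >> h.py <<'E'
def caps(c):
    h=cv2.cvtColor(c["frame"],cv2.COLOR_BGR2HSV);bl=cv2.inRange(h,(98,130,30),(125,255,255))
    k,l,st,ce=cv2.connectedComponentsWithStats(bl);P=cloud(c)
    for i in range(1,k):
        if st[i,4]<60:continue
        q=P[l==i];t=q[:,2].max() if len(q) else 0;top=q[q[:,2]>np.percentile(q[:,2],97)-.004]
        print("px",ce[i].round(),st[i],"zmax",np.percentile(q[:,2],98).round(4))
        hull=cv2.convexHull(np.float32(top[:,:2]*1000));print(" knob top",cv2.minEnclosingCircle(hull),top[:,2].mean())
        sk=q[(q[:,2]>.022)&(q[:,2]<.030)]
        if len(sk)>10:print(" skirt",cv2.minEnclosingCircle(cv2.convexHull(np.float32(sk[:,:2]*1000))))
E
python3 - <<'E'
from h import *
s=get_state();c=cam("wrist");print(s["eef_pos"]);caps(c);cv2.imwrite("pics/w3.png",c["frame"])
E
```

```text
[ 0.50159911 -0.41936514  0.18097932]
px [231.  45.] [ 205   17   52   57 2296] zmax 0.0567
 knob top ((398.40118408203125, -396.3089599609375), 27.20409393310547) 0.059163583131652354
 skirt ((405.0617370605469, -395.3935852050781), 8.249640464782715)
px [248. 134.] [ 231  116   35   37 1008] zmax 0.0444
 knob top ((448.838623046875, -404.0853271484375), 25.68109130859375) 0.04523273968480126
 skirt ((462.64752197265625, -411.01300048828125), 16.952007293701172)
```

View pics/w3.png

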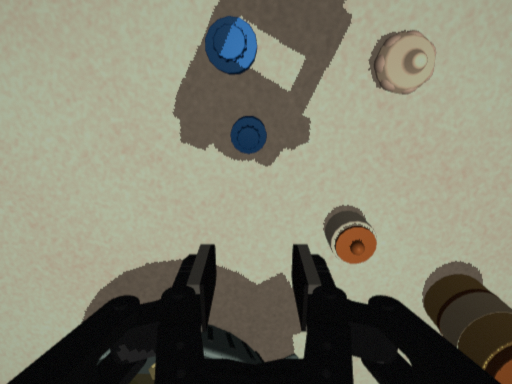

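The target cap is at (248,134) in the wrist view, with skirt radius 17 mm, matching 35 mm across. It's at (0.4626,-0.4105), which agrees with the top and side views. The larger one is at (231,45), and the garlic and salt pot are clear of the jaws. I'll move over it and descend.

Call:
jog_arm:
  increments:
    - {"dx": -0.325, "dy": 0.075, "dz": -0.3, "ax": 0, "ay": 0, "az": 0, "gripper": -0.1}
    - {"dx": -0.325, "dy": 0.075, "dz": -0.6, "ax": 0, "ay": 0, "az": 0, "gripper": -0.1}
    - {"dx": -0.325, "dy": 0.075, "dz": -0.95, "ax": 0, "ay": 0, "az": 0, "gripper": -0.1}
    - {"dx": -0.325, "dy": 0.075, "dz": -0.95, "ax": 0, "ay": 0, "az": 0, "gripper": -0.1}
    - {"dx": -0.325, "dy": 0.075, "dz": -0.95, "ax": 0, "ay": 0, "az": 0, "gripper": -0.1}

```text
time: 8.45
eef_pos: [0.4637, -0.4112, 0.0702]
tcp_rot: [0.166, 0.986, -0.0, 0.001]
contact_force: [0.9, -0.0, 0.9]
opening: 0.453
finger_force: 0.0
```

Run:
```python
from h import *
s=get_state();c=cam("wrist");print(s["eef_pos"]);tips(c,s)
h=cv2.cvtColor(c["frame"],cv2.COLOR_BGR2HSV);bl=cv2.inRange(h,(98,130,30),(125,255,255))
k,l,st,ce=cv2.connectedComponentsWithStats(bl);P=cloud(c);Rm=R.from_quat(s["tcp_rot"]).as_matrix()
for i in range(1,k):
    if st[i,4]<150:continue
    print(ce[i],st[i])
    q=P[l==i]
    for a,b in((.020,.030),(.037,.045)):
        t=q[(q[:,2]>a)&(q[:,2]<b)]
        if len(t)<10:continue
        T=(t-s["eef_pos"])@Rm;lo=np.percentile(T,2,0);hi=np.percentile(T,98,0);print(a,len(t),"world mid",((np.percentile(t,2,0)+np.percentile(t,98,0))/2).round(4),"tool",lo.round(4),hi.round(4),((lo+hi)/2).round(4))
```

```text
[ 0.46365563 -0.41124917  0.07018389]
finger pts 4106 max z [0.039 0.039 0.04  0.04  0.04  0.04  0.04  0.04  0.04  0.04  0.04  0.04 ]
tip y range [ 0.    -0.011  0.034] [0.012 0.01  0.04 ] [ 0.008 -0.     0.037]
[227.9074621   91.65170309] [ 189   50   79   83 5079]
0.037 14 world mid [ 0.3861 -0.3922  0.0411] tool [ 0.067  -0.01    0.0253] [ 0.0909 -0.0011  0.0326] [ 0.079  -0.0056  0.0289]
[253.67183463 211.63565891] [ 229  183   51   58 2322]
0.02 1050 world mid [ 0.4601 -0.4107  0.0249] tool [-0.0087 -0.0156  0.0413] [0.0178 0.0153 0.0492] [ 0.0045 -0.0002  0.0452]
0.037 851 world mid [ 0.4617 -0.4109  0.0411] tool [-0.0065 -0.0096  0.0258] [0.0106 0.0092 0.0323] [ 0.0021 -0.0002  0.0291]
```

The knob is centred between the jaws, with offsets of y −0.2 mm and x +1.5 mm and its top at 41 mm. I'll descend and grip.

Call:
jog_arm:
  increments:
    - {"dx": -0.01, "dy": 0, "dz": -0.2, "ax": 0, "ay": 0, "az": 0, "gripper": -0.1}
    - {"dx": -0.01, "dy": 0, "dz": -0.3, "ax": 0, "ay": 0, "az": 0, "gripper": -0.1}
    - {"dx": -0.01, "dy": 0, "dz": -0.35, "ax": 0, "ay": 0, "az": 0, "gripper": -0.1}
    - {"dx": -0.01, "dy": 0, "dz": -0.36, "ax": 0, "ay": 0, "az": 0, "gripper": -0.1}
    - {"dx": -0.01, "dy": 0, "dz": -0.36, "ax": 0, "ay": 0, "az": 0, "gripper": -0.1}

```text
time: 9.0
eef_pos: [0.4616, -0.4123, 0.0259]
tcp_rot: [0.167, 0.986, -0.0, 0.0]
contact_force: [-0.4, -0.3, 0.5]
opening: 0.454
finger_force: 0.0
```

Call:
jog_arm:
  increments:
    - {"dx": 0, "dy": 0, "dz": 0, "ax": 0, "ay": 0, "az": 0, "gripper": -1}
    - {"dx": 0, "dy": 0, "dz": 0, "ax": 0, "ay": 0, "az": 0, "gripper": -1}
    - {"dx": 0, "dy": 0, "dz": 0, "ax": 0, "ay": 0, "az": 0, "gripper": -1}
    - {"dx": 0, "dy": 0, "dz": 0, "ax": 0, "ay": 0, "az": 0, "gripper": -1}
  force: 70

```text
time: 9.4
eef_pos: [0.4617, -0.4124, 0.0261]
tcp_rot: [0.167, 0.986, -0.001, 0.001]
contact_force: [0.6, 1.1, 4.6]
opening: 0.19
finger_force: 68.3
```

Gripped at opening 0.19. I'll lift and check.

Call:
jog_arm:
  increments:
    - {"dx": 0, "dy": 0, "dz": 0.3, "ax": 0, "ay": 0, "az": 0, "gripper": -1}
    - {"dx": 0, "dy": 0, "dz": 0.6, "ax": 0, "ay": 0, "az": 0, "gripper": -1}
    - {"dx": 0, "dy": 0, "dz": 1, "ax": 0, "ay": 0, "az": 0, "gripper": -1}
    - {"dx": 0, "dy": 0, "dz": 1, "ax": 0, "ay": 0, "az": 0, "gripper": -1}

```text
time: 9.8
eef_pos: [0.4641, -0.4156, 0.1534]
tcp_rot: [0.167, 0.986, -0.005, 0.005]
contact_force: [0.2, -0.7, 0.2]
opening: 0.197
finger_force: 68.5
```

```bash
cat >> h.py <<'E'
def held(c,s):
    h=cv2.cvtColor(c["frame"],cv2.COLOR_BGR2HSV);bl=cv2.inRange(h,(98,130,30),(125,255,255))
    k,l,st,ce=cv2.connectedComponentsWithStats(bl);P=cloud(c);Rm=R.from_quat(s["tcp_rot"]).as_matrix()
    for i in range(1,k):
        if st[i,4]<60:continue
        q=(P[l==i]-s["eef_pos"])@Rm
        if np.linalg.norm(np.median(q,0)[:2])<.04 and abs(np.median(q[:,2]))<.06:
            print(st[i],"n",len(q),"med",np.median(q,0).round(4),"lo",np.percentile(q,2,0).round(4),"hi",np.percentile(q,98,0).round(4))
            f=q[(abs(q[:,1])<.02)]
            for a in np.arange(-.01,.05,.004):
                t=f[(f[:,2]>a)&(f[:,2]<a+.004)]
                if len(t)>8:print("  z",round(a,3),len(t),"x",t[:,0].min().round(4),t[:,0].max().round(4),"y",t[:,1].min().round(4),t[:,1].max().round(4))
E
python3 - <<'E'
from h import *
for n in("wrist","side"):
    s=get_state();c=cam(n);print(n,s["eef_pos"],s["opening"],s["finger_force"],s["contact_force"]);held(c,s)
E
```

```text
wrist [ 0.4641477  -0.4156273   0.15338638] 0.19662590134110072 68.4669578075409 [ 0.23657926 -0.73464803  0.23400867]
[ 225  207   62   79 3118] n 3118 med [ 0.0085  0.0005 -0.0023] lo [-0.0073 -0.0125 -0.0186] hi [0.0163 0.0148 0.0198]
  z -0.01 122 x 0.0048 0.0103 y -0.0085 0.0076
  z -0.006 264 x 0.0014 0.0166 y -0.0144 0.0167
  z -0.002 744 x 0.0002 0.0167 y -0.0152 0.0168
  z 0.002 164 x 0.0045 0.0167 y -0.0142 0.0168
  z 0.006 154 x 0.0056 0.0166 y -0.0141 0.0163
  z 0.01 145 x 0.0051 0.0168 y -0.0137 0.0169
  z 0.014 126 x 0.0065 0.0167 y -0.0135 0.0165
  z 0.018 110 x 0.0083 0.0165 y -0.0133 0.0151
  z 0.022 10 x 0.0135 0.0161 y -0.0063 0.01
side [ 0.46285494 -0.41415055  0.14977422] 0.1913268973726978 68.4648871421814 [-0.37557124  0.04479342 -0.85023546]
```

The cap is held upright. In the tool frame its centre is within 1 mm of the axis and its rim is about 24 mm ahead of the TCP. I'll carry it to above the valve at z ≈ 0.23.

Call:
jog_arm:
  increments:
    - {"dx": 0, "dy": 0, "dz": 0.4, "ax": 0, "ay": 0, "az": 0, "gripper": -1}
    - {"dx": 0.07, "dy": 0.4, "dz": 0.7, "ax": 0, "ay": 0, "az": 0, "gripper": -1}
    - {"dx": 0.07, "dy": 0.8, "dz": 0.7, "ax": 0, "ay": 0, "az": 0, "gripper": -1}
    - {"dx": 0.07, "dy": 0.92, "dz": 0.7, "ax": 0, "ay": 0, "az": 0, "gripper": -1}

```text
time: 10.3
eef_pos: [0.4693, -0.2984, 0.2283]
tcp_rot: [0.166, 0.986, 0.001, -0.001]
contact_force: [0.6, -0.9, -1.4]
opening: 0.196
finger_force: 68.5
```

Call:
jog_arm:
  increments:
    - {"dx": 0.07, "dy": 0.4, "dz": 0, "ax": 0, "ay": 0, "az": 0, "gripper": -1}
    - {"dx": 0.07, "dy": 0.8, "dz": 0, "ax": 0, "ay": 0, "az": 0, "gripper": -1}
    - {"dx": 0.07, "dy": 0.92, "dz": 0, "ax": 0, "ay": 0, "az": 0, "gripper": -1}

```text
time: 10.6
eef_pos: [0.4766, -0.187, 0.226]
tcp_rot: [0.165, 0.986, 0.001, -0.003]
contact_force: [1.2, 0.1, -0.9]
opening: 0.186
finger_force: 68.5
```

Call:
jog_arm:
  increments:
    - {"dx": 0.07, "dy": 0.4, "dz": 0, "ax": 0, "ay": 0, "az": 0, "gripper": -1}
    - {"dx": 0.07, "dy": 0.8, "dz": 0, "ax": 0, "ay": 0, "az": 0, "gripper": -1}
    - {"dx": 0.07, "dy": 0.92, "dz": 0, "ax": 0, "ay": 0, "az": 0, "gripper": -1}

```text
time: 10.9
eef_pos: [0.4852, -0.0777, 0.2268]
tcp_rot: [0.165, 0.986, 0.001, -0.002]
contact_force: [-0.4, -0.1, -0.5]
opening: 0.192
finger_force: 68.6
```

Call:
jog_arm:
  increments:
    - {"dx": 0.07, "dy": 0.4, "dz": 0, "ax": 0, "ay": 0, "az": 0, "gripper": -1}
    - {"dx": 0.07, "dy": 0.7, "dz": 0, "ax": 0, "ay": 0, "az": 0, "gripper": -1}
    - {"dx": 0.07, "dy": 0.92, "dz": 0, "ax": 0, "ay": 0, "az": 0, "gripper": -1}
    - {"dx": 0.07, "dy": 0.92, "dz": 0, "ax": 0, "ay": 0, "az": 0, "gripper": -1}
    - {"dx": 0.07, "dy": 0.92, "dz": 0, "ax": 0, "ay": 0, "az": 0, "gripper": -1}

```text
time: 11.4
eef_pos: [0.4945, 0.0292, 0.2277]
tcp_rot: [0.166, 0.986, -0.001, -0.001]
contact_force: [0.6, -0.5, -0.1]
opening: 0.192
finger_force: 68.7
```

Run:
```python
from h import *
s=get_state();c=cam("wrist");print(s["eef_pos"],s["opening"]);held(c,s);seat(c)
s=get_state();c=cam("top");print(s["eef_pos"]);seat(c)
```

```text
[0.49448987 0.02916622 0.22772909] 0.19182625397365433
[ 225  206   62   80 3136] n 3136 med [ 0.0085  0.0005 -0.0024] lo [-0.0074 -0.0125 -0.0186] hi [0.0163 0.0148 0.0202]
  z -0.01 110 x 0.0042 0.0103 y -0.0085 0.0079
  z -0.006 291 x 0.0011 0.0166 y -0.0128 0.0167
  z -0.002 712 x 0.003 0.0166 y -0.0151 0.0168
  z 0.002 177 x 0.0049 0.0167 y -0.0143 0.0166
  z 0.006 152 x 0.0041 0.0167 y -0.0141 0.0169
  z 0.01 143 x 0.0049 0.0166 y -0.0134 0.0169
  z 0.014 128 x 0.0047 0.0166 y -0.0136 0.017
  z 0.018 111 x 0.008 0.0164 y -0.0133 0.0157
  z 0.022 17 x 0.0135 0.0162 y -0.0075 0.0076
seat mean [0.4911 0.0328] circle ((496.8045349121094, 30.724441528320312), 19.920787811279297) rect ((493.0276184082031, 32.01665115356445), (39.33428955078125, 30.66493034362793), 69.22469329833984) [232 175  50  38 942]
[0.49461993 0.02869563 0.2280262 ]
```

The seat is confirmed at (0.4968,0.0307) with radius 19.9 mm. I'll shift about 1.5 mm in x and y and go down to just above the barbs.

Call:
jog_arm:
  increments:
    - {"dx": 0.012, "dy": 0.014, "dz": -0.1, "ax": 0, "ay": 0, "az": 0, "gripper": -1}
    - {"dx": 0.012, "dy": 0.014, "dz": -0.2, "ax": 0, "ay": 0, "az": 0, "gripper": -1}
    - {"dx": 0.012, "dy": 0.014, "dz": -0.3, "ax": 0, "ay": 0, "az": 0, "gripper": -1}
    - {"dx": 0.012, "dy": 0.014, "dz": -0.36, "ax": 0, "ay": 0, "az": 0, "gripper": -1}
    - {"dx": 0.012, "dy": 0.014, "dz": -0.4, "ax": 0, "ay": 0, "az": 0, "gripper": -1}
    - {"dx": 0.012, "dy": 0.014, "dz": -0.4, "ax": 0, "ay": 0, "az": 0, "gripper": -1}
  force: 90

```text
time: 12.1
eef_pos: [0.4956, 0.0314, 0.1799]
tcp_rot: [0.167, 0.986, -0.0, -0.001]
contact_force: [0.7, -0.1, 1.0]
opening: 0.181
finger_force: 88.0
```

No contact on the way in, so the stud is inside the mouth. Next I'll press in small steps.

Call:
jog_arm:
  increments:
    - {"dx": 0, "dy": 0, "dz": -0.03, "ax": 0, "ay": 0, "az": 0, "gripper": -1}
    - {"dx": 0, "dy": 0, "dz": -0.05, "ax": 0, "ay": 0, "az": 0, "gripper": -1}
    - {"dx": 0, "dy": 0, "dz": -0.06, "ax": 0, "ay": 0, "az": 0, "gripper": -1}
    - {"dx": 0, "dy": 0, "dz": -0.06, "ax": 0, "ay": 0, "az": 0, "gripper": -1}

```text
time: 12.5
eef_pos: [0.4969, 0.0313, 0.1749]
tcp_rot: [0.167, 0.986, 0.0, 0.001]
contact_force: [0.1, 0.3, 3.3]
opening: 0.185
finger_force: 88.5
```

Call:
jog_arm:
  increments:
    - {"dx": 0, "dy": 0, "dz": -0.01, "ax": 0, "ay": 0, "az": 0, "gripper": -1}
    - {"dx": 0, "dy": 0, "dz": -0.02, "ax": 0, "ay": 0, "az": 0, "gripper": -1}
    - {"dx": 0, "dy": 0, "dz": -0.03, "ax": 0, "ay": 0, "az": 0, "gripper": -1}
    - {"dx": 0, "dy": 0, "dz": -0.03, "ax": 0, "ay": 0, "az": 0, "gripper": -1}

```text
time: 12.9
eef_pos: [0.4982, 0.031, 0.1742]
tcp_rot: [0.167, 0.986, -0.0, 0.003]
contact_force: [-2.5, 0.3, 12.8]
opening: 0.182
finger_force: 89.8
```

The bead has met the barbs: 12.8 N at z 0.174, as expected. I'll push on.

Call:
jog_arm:
  increments:
    - {"dx": 0, "dy": 0, "dz": -0.01, "ax": 0, "ay": 0, "az": 0, "gripper": -1}
    - {"dx": 0, "dy": 0, "dz": -0.02, "ax": 0, "ay": 0, "az": 0, "gripper": -1}
    - {"dx": 0, "dy": 0, "dz": -0.03, "ax": 0, "ay": 0, "az": 0, "gripper": -1}
    - {"dx": 0, "dy": 0, "dz": -0.03, "ax": 0, "ay": 0, "az": 0, "gripper": -1}

```text
time: 13.3
eef_pos: [0.4996, 0.0309, 0.1737]
tcp_rot: [0.166, 0.986, -0.0, 0.004]
contact_force: [-4.4, 0.2, 22.2]
opening: 0.185
finger_force: 91.1
```

The force is 22 N without a click, and x has drifted to 0.4996 (+3 mm) as the arm yields. The reaction in −x says the cap sits too far +x. I'll ease off and press again, compensating in x.

Call:
jog_arm:
  increments:
    - {"dx": 0, "dy": 0, "dz": 0.05, "ax": 0, "ay": 0, "az": 0, "gripper": -1}
    - {"dx": 0, "dy": 0, "dz": 0.08, "ax": 0, "ay": 0, "az": 0, "gripper": -1}
    - {"dx": 0, "dy": 0, "dz": 0.08, "ax": 0, "ay": 0, "az": 0, "gripper": -1}
    - {"dx": 0, "dy": 0, "dz": 0.08, "ax": 0, "ay": 0, "az": 0, "gripper": -1}

```text
time: 13.7
eef_pos: [0.4956, 0.0315, 0.1752]
tcp_rot: [0.167, 0.986, 0.0, -0.001]
contact_force: [-0.1, 0.4, -0.5]
opening: 0.181
finger_force: 88.3
```

Run:
```python
from h import *
s=get_state();c=cam("wrist");print(s["eef_pos"],s["opening"],s["contact_force"],R.from_quat(s["tcp_rot"]).as_matrix()[:,2]);held(c,s);seat(c)
```

```text
[0.4955676  0.03150542 0.17519922] 0.18116693189959712 [-0.09653983  0.40735272 -0.48733437] [-1.67789941e-03  3.06732500e-04 -9.99998545e-01]
[ 225  207   62   79 3114] n 3114 med [ 0.0086  0.0005 -0.0021] lo [-0.0073 -0.0127 -0.0184] hi [0.0163 0.0152 0.0207]
  z -0.01 113 x 0.004 0.0104 y -0.008 0.0075
  z -0.006 229 x 0.0003 0.0162 y -0.0113 0.0167
  z -0.002 780 x -0.0 0.0167 y -0.0152 0.0168
  z 0.002 178 x 0.0042 0.0166 y -0.0145 0.0168
  z 0.006 149 x 0.0056 0.0168 y -0.014 0.0166
  z 0.01 142 x 0.0042 0.0167 y -0.014 0.017
  z 0.014 130 x 0.0049 0.0165 y -0.0135 0.0171
  z 0.018 121 x 0.0059 0.0166 y -0.0133 0.0168
  z 0.022 29 x 0.0098 0.0162 y -0.0123 0.0106
seat mean [0.485  0.0319] circle ((495.0979919433594, 30.93526268005371), 19.645740509033203) rect ((487.9889831542969, 31.876136779785156), (39.289485931396484, 22.07842254638672), 82.4593505859375) [223 196  61  38 679]
```

Call:
jog_arm:
  increments:
    - {"dx": -0.005, "dy": -0.004, "dz": -0.015, "ax": 0, "ay": 0, "az": 0, "gripper": -1}
    - {"dx": -0.01, "dy": -0.004, "dz": -0.025, "ax": 0, "ay": 0, "az": 0, "gripper": -1}
    - {"dx": -0.014, "dy": -0.004, "dz": -0.035, "ax": 0, "ay": 0, "az": 0, "gripper": -1}
    - {"dx": -0.018, "dy": -0.004, "dz": -0.045, "ax": 0, "ay": 0, "az": 0, "gripper": -1}
    - {"dx": -0.018, "dy": -0.004, "dz": -0.045, "ax": 0, "ay": 0, "az": 0, "gripper": -1}

```text
time: 14.25
eef_pos: [0.4958, 0.0301, 0.1732]
tcp_rot: [0.166, 0.986, -0.001, 0.002]
contact_force: [0.6, -2.1, 8.4]
opening: 0.183
finger_force: 89.2
```

Call:
jog_arm:
  increments:
    - {"dx": -0.004, "dy": 0, "dz": -0.01, "ax": 0, "ay": 0, "az": 0, "gripper": -1}
    - {"dx": -0.008, "dy": 0, "dz": -0.02, "ax": 0, "ay": 0, "az": 0, "gripper": -1}
    - {"dx": -0.012, "dy": 0, "dz": -0.03, "ax": 0, "ay": 0, "az": 0, "gripper": -1}
    - {"dx": -0.012, "dy": 0, "dz": -0.03, "ax": 0, "ay": 0, "az": 0, "gripper": -1}

```text
time: 14.65
eef_pos: [0.4959, 0.0299, 0.1718]
tcp_rot: [0.167, 0.986, -0.001, 0.005]
contact_force: [0.0, -0.7, 13.3]
opening: 0.184
finger_force: 89.9
```

The lateral force is now about zero and the cap is advancing at 13 N. I'll continue.

Call:
jog_arm:
  increments:
    - {"dx": -0.004, "dy": 0, "dz": -0.01, "ax": 0, "ay": 0, "az": 0, "gripper": -1}
    - {"dx": -0.008, "dy": 0, "dz": -0.02, "ax": 0, "ay": 0, "az": 0, "gripper": -1}
    - {"dx": -0.012, "dy": 0, "dz": -0.03, "ax": 0, "ay": 0, "az": 0, "gripper": -1}
    - {"dx": -0.012, "dy": 0, "dz": -0.03, "ax": 0, "ay": 0, "az": 0, "gripper": -1}

```text
time: 15.05
eef_pos: [0.4935, 0.0305, 0.1644]
tcp_rot: [0.167, 0.986, 0.0, 0.004]
contact_force: [6.8, -0.6, -0.5]
opening: 0.182
finger_force: 88.3
```

It clicked: z dropped to 0.164 and the push fell to 0. I'll relax the x offset and press it home.

Call:
jog_arm:
  increments:
    - {"dx": 0.01, "dy": 0, "dz": -0.01, "ax": 0, "ay": 0, "az": 0, "gripper": -1}
    - {"dx": 0.015, "dy": 0, "dz": -0.02, "ax": 0, "ay": 0, "az": 0, "gripper": -1}
    - {"dx": 0.015, "dy": 0, "dz": -0.03, "ax": 0, "ay": 0, "az": 0, "gripper": -1}
    - {"dx": 0.015, "dy": 0, "dz": -0.04, "ax": 0, "ay": 0, "az": 0, "gripper": -1}
    - {"dx": 0.015, "dy": 0, "dz": -0.04, "ax": 0, "ay": 0, "az": 0, "gripper": -1}

```text
time: 15.55
eef_pos: [0.4956, 0.0303, 0.1637]
tcp_rot: [0.166, 0.986, -0.0, 0.003]
contact_force: [-2.2, -0.4, 18.3]
opening: 0.181
finger_force: 90.6
```

Call:
jog_arm:
  increments:
    - {"dx": -0.005, "dy": 0, "dz": -0.005, "ax": 0, "ay": 0, "az": 0, "gripper": -1}
    - {"dx": -0.005, "dy": 0, "dz": -0.005, "ax": 0, "ay": 0, "az": 0, "gripper": -1}
    - {"dx": -0.005, "dy": 0, "dz": -0.005, "ax": 0, "ay": 0, "az": 0, "gripper": -1}
    - {"dx": -0.005, "dy": 0, "dz": -0.005, "ax": 0, "ay": 0, "az": 0, "gripper": -1}
    - {"dx": -0.005, "dy": 0, "dz": -0.005, "ax": 0, "ay": 0, "az": 0, "gripper": -1}
    - {"dx": -0.005, "dy": 0, "dz": -0.005, "ax": 0, "ay": 0, "az": 0, "gripper": -1}

```text
time: 16.15
eef_pos: [0.4955, 0.0303, 0.1637]
tcp_rot: [0.166, 0.986, -0.0, 0.004]
contact_force: [-1.3, -0.4, 19.9]
opening: 0.182
finger_force: 90.7
```

Run:
```python
from h import *
s=get_state();c=cam("wrist");Rm=R.from_quat(s["tcp_rot"]).as_matrix()
print(s["eef_pos"],s["contact_force"],s["finger_force"],"tilt",np.arccos(-Rm[2,2]))
P=cloud(c);h=cv2.cvtColor(c["frame"],cv2.COLOR_BGR2HSV);m=cv2.inRange(h,(98,130,30),(125,255,255))>0
q=P[m&(np.linalg.norm(P[...,:2]-[.497,.031],axis=-1)<.03)]
print("cap z",np.percentile(q[:,2],[1,50,99]).round(4));q=q[(q[:,2]<.16)];print("skirt circle",cv2.minEnclosingCircle(cv2.convexHull(np.float32(q[:,:2]*1000))))
c=cam("side");P=cloud(c)-[.520,.1055,0];x=P@[.9953,-.097,0];y=P@[.097,.9953,0];z=P[...,2]
print("paddle z rest 222/215:",[np.median(z[(x>a)&(x<a+.015)&(y>.02)&(y<.085)&(z>.15)&(z<.24)]).round(3) for a in(-.07,-.055)])
```

```text
[0.49551115 0.03030805 0.16370246] [-1.34887903 -0.37992667 19.88269179] 90.69532513618469 tilt 0.0077797267961085045
cap z [0.1421 0.1659 0.1824]
skirt circle ((490.2528991699219, 33.492103576660156), 16.066537857055664)
paddle z rest 222/215: [np.float64(0.221), np.float64(0.215)]
```

The cap is seated: the rim is at about 0.138, with a 20 N push, tilt 0.008 rad, and the lever up. I'll hand it in.

```bash
python3 -c "
from h import *
print(job.sign_off())"
```

```text
the job is handed in; nothing more can be done
None
```

The job is handed in: the lever was pushed to its stop and sprang back up, and the smaller blue cap clicked onto the stud and is still held pressed on the seat at about 20 N (the sign-off returned no verdict).

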